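# Find the seizing rinse valve and lock it out

### The job

Swing the blue levers of all three rinse valves from shut to fully open, feeling each through its arc: one of them binds and is much harder to turn than the others. With all three open, swing the binding one fully shut again, and then lock it out by snapping the red rod into the pair of yellow spring clips beside it, centred and fully home in both. Leave the two good valves fully open, let go of everything, and do not disturb the tubs and the jar.

Things in the scene. Friction and masses are not known exactly. Their poses are not given: they have to be found in the camera images.
- valve_a_axis (a point): Pivot axis of a blue valve lever, at its mid height, 66 above the table. Unit axes: x to its clips, y along the row, z up, outlet to -x. Three look-alike brass units stand 140 apart, a, b, c from right to left (+y); any one may bind. Lever: 12 wide, 16 high, blue sleeve from 27 to 95 from the axis; 19 clear below the sleeve, nothing near higher than 80 above the table.
- lever_a (a joint): Angle of that lever, rad. 0 = shut, at its stop, pointing along the unit's +y. Opens counter-clockwise from above to 1.571 = fully open, at its stop, pointing along -x over the outlet. Starts at 0 to 0.3 and stays where left. Two levers turn easily (about 0.35 N m, 4 to 7 N at 75 mm), one binds all along its arc (about 1 N m, 10 to 15 N at 75 mm).
- valve_a_clip (a point): Seat of the red rod's centre in this unit's two yellow C spring clips: 90 from the lever axis on the +x side, 49 above the table, unit axes; rod along y. Clips at y = -36 and +36, 12 wide, 30 across, tops 15 above here, open upward; lips 10.6 apart spring aside for the 16 mm rod at 9 to 13 N downward. Between the clips it is clear to 37 below here.
- valve_b_axis (a point): Pivot axis of a blue valve lever, at its mid height, 66 above the table. Unit axes: x to its clips, y along the row, z up, outlet to -x. Three look-alike brass units stand 140 apart, a, b, c from right to left (+y); any one may bind. Lever: 12 wide, 16 high, blue sleeve from 27 to 95 from the axis; 19 clear below the sleeve, nothing near higher than 80 above the table.
- lever_b (a joint): Angle of that lever, rad. 0 = shut, at its stop, pointing along the unit's +y. Opens counter-clockwise from above to 1.571 = fully open, at its stop, pointing along -x over the outlet. Starts at 0 to 0.3 and stays where left. Two levers turn easily (about 0.35 N m, 4 to 7 N at 75 mm), one binds all along its arc (about 1 N m, 10 to 15 N at 75 mm).
- valve_b_clip (a point): Seat of the red rod's centre in this unit's two yellow C spring clips: 90 from the lever axis on the +x side, 49 above the table, unit axes; rod along y. Clips at y = -36 and +36, 12 wide, 30 across, tops 15 above here, open upward; lips 10.6 apart spring aside for the 16 mm rod at 9 to 13 N downward. Between the clips it is clear to 37 below here.
- valve_c_axis (a point): Pivot axis of a blue valve lever, at its mid height, 66 above the table. Unit axes: x to its clips, y along the row, z up, outlet to -x. Three look-alike brass units stand 140 apart, a, b, c from right to left (+y); any one may bind. Lever: 12 wide, 16 high, blue sleeve from 27 to 95 from the axis; 19 clear below the sleeve, nothing near higher than 80 above the table.
- lever_c (a joint): Angle of that lever, rad. 0 = shut, at its stop, pointing along the unit's +y. Opens counter-clockwise from above to 1.571 = fully open, at its stop, pointing along -x over the outlet. Starts at 0 to 0.3 and stays where left. Two levers turn easily (about 0.35 N m, 4 to 7 N at 75 mm), one binds all along its arc (about 1 N m, 10 to 15 N at 75 mm).
- valve_c_clip (a point): Seat of the red rod's centre in this unit's two yellow C spring clips: 90 from the lever axis on the +x side, 49 above the table, unit axes; rod along y. Clips at y = -36 and +36, 12 wide, 30 across, tops 15 above here, open upward; lips 10.6 apart spring aside for the 16 mm rod at 9 to 13 N downward. Between the clips it is clear to 37 below here.
- rod_center (a point): Centre of the red lockout rod: 16 diameter, 120 long with round ends, 40 g, lying along its own x axis. It starts on the grey rest, loose in two notched posts at 42 either side of its centre, axis 35 above the table; free space between the posts down to the rest's plate, 29 below the axis.
- tub_1: Clear tub of greens, 129 x 169 x 60, origin under its centre. Bystander: leave it alone.
- tub_2: Clear tub of greens, 129 x 169 x 60, origin under its centre. Bystander: leave it alone.
- jar: Jar, 64 diameter, 85 high, origin under its centre. Bystander: leave it alone.
- rod: The red rod as a body, origin at its centre (see point rod_center).

How it is judged (in metres and radians):
On the way, in this order (a step that is already met when the one before it is completed fails the run):
1. all three levers stand fully open (over 1.4 rad) together (value of joint each of lever_a, lever_b, lever_c above 1.4 rad), for 0.1 s.
2. the binding lever is back shut (under 0.12 rad; it is the one whose hidden spindle rubs), the other two still open (((contact force between spindle_a and anything else above 10 N and value of joint lever_a below 0.12 rad and value of joint each of lever_b, lever_c above 1.4 rad) or (contact force between spindle_b and anything else above 10 N and value of joint lever_b below 0.12 rad and value of joint each of lever_a, lever_c above 1.4 rad) or (contact force between spindle_c and anything else above 10 N and value of joint lever_c below 0.12 rad and value of joint each of lever_a, lever_b above 1.4 rad))), for 0.2 s.
3. the red rod is snapped into both clips of the binding valve (((contact force between spindle_a and anything else above 10 N and x of rod_center in the frame of valve_a_clip between -0.006 and 0.006 m and y of rod_center in the frame of valve_a_clip between -0.02 and 0.02 m and z of rod_center in the frame of valve_a_clip between -0.005 and 0.005 m and angle between the x axis of rod_center and the y axis of valve_a_clip, either way round below 0.1 rad) or (contact force between spindle_b and anything else above 10 N and x of rod_center in the frame of valve_b_clip between -0.006 and 0.006 m and y of rod_center in the frame of valve_b_clip between -0.02 and 0.02 m and z of rod_center in the frame of valve_b_clip between -0.005 and 0.005 m and angle between the x axis of rod_center and the y axis of valve_b_clip, either way round below 0.1 rad) or (contact force between spindle_c and anything else above 10 N and x of rod_center in the frame of valve_c_clip between -0.006 and 0.006 m and y of rod_center in the frame of valve_c_clip between -0.02 and 0.02 m and z of rod_center in the frame of valve_c_clip between -0.005 and 0.005 m and angle between the x axis of rod_center and the y axis of valve_c_clip, either way round below 0.1 rad))), for 0.2 s.
At the end, for the whole second after the job is handed in: Lever of the binding valve (whose hidden spindle rubs) under 0.12 rad, the other two over 1.4 rad; red rod at rest in both clips of the binding valve, centre within 6 mm across, 20 mm along and 5 mm in height of the clip point, within 0.1 rad of the clips' line (((contact force between spindle_a and anything else above 10 N and value of joint lever_a below 0.12 rad and value of joint each of lever_b, lever_c above 1.4 rad) or (contact force between spindle_b and anything else above 10 N and value of joint lever_b below 0.12 rad and value of joint each of lever_a, lever_c above 1.4 rad) or (contact force between spindle_c and anything else above 10 N and value of joint lever_c below 0.12 rad and value of joint each of lever_a, lever_b above 1.4 rad)) and ((contact force between spindle_a and anything else above 10 N and x of rod_center in the frame of valve_a_clip between -0.006 and 0.006 m and y of rod_center in the frame of valve_a_clip between -0.02 and 0.02 m and z of rod_center in the frame of valve_a_clip between -0.005 and 0.005 m and angle between the x axis of rod_center and the y axis of valve_a_clip, either way round below 0.1 rad) or (contact force between spindle_b and anything else above 10 N and x of rod_center in the frame of valve_b_clip between -0.006 and 0.006 m and y of rod_center in the frame of valve_b_clip between -0.02 and 0.02 m and z of rod_center in the frame of valve_b_clip between -0.005 and 0.005 m and angle between the x axis of rod_center and the y axis of valve_b_clip, either way round below 0.1 rad) or (contact force between spindle_c and anything else above 10 N and x of rod_center in the frame of valve_c_clip between -0.006 and 0.006 m and y of rod_center in the frame of valve_c_clip between -0.02 and 0.02 m and z of rod_center in the frame of valve_c_clip between -0.005 and 0.005 m and angle between the x axis of rod_center and the y axis of valve_c_clip, either way round below 0.1 rad)) and linear speed of rod below 0.02 m/s); the robot touches nothing.
It fails at once if the left tub is shoved (over 30 mm) or tipped (distance of tub_1 from where it was at the start of the episode above 0.03 m or angle between tub_1's own z axis and vertical above 0.3 rad).
It fails at once if the right tub is shoved (over 30 mm) or tipped (distance of tub_2 from where it was at the start of the episode above 0.03 m or angle between tub_2's own z axis and vertical above 0.3 rad).
It fails at once if the jar is shoved (over 30 mm) or tipped (distance of jar from where it was at the start of the episode above 0.03 m or angle between jar's own z axis and vertical above 0.3 rad).
It also fails if it takes over 72 s, if anything falls off the work surface, if the arm or the gripper's body presses on something with over 40 N, if the wrist force passes 120 N, or if a joint passes its speed limit or range.

### The arm

A 6-joint arm with a two-finger parallel gripper is mounted at the origin on the work surface. World frame = base frame: x ahead of the robot, y to its left, z up, the work surface at z = 0. Lengths are in mm, angles in rad, forces in N, time in s.
With the tool pointing down it reaches from about 350 to 875 mm from the base axis. Payload 4.2 kg.
Tool frame: the origin (TCP) lies at the very end of the fingers, on their centre line; the grasp point (between the pads) lies 19 mm behind it; z points along the fingers, y is the line along which they close (so a half turn about z gives the same grasp; the last joint's range is limited). The gripper opens to 85 mm and grips with 20 to 120 N. Pads are 22 mm wide; open, the fingers measure 114 mm over their backs; the gripper's body (76 mm by 85 mm) begins 54 mm behind the grasp point. The pads swing forward as they close: fully open they stand 13 mm farther back than shut.
Start: joints at [-0.868, 0.385, 0.008, 0, -1.194, -0.259], TCP at [268.371, -564.426, 231.312] pointing down, gripper open.
Joint ranges: [-3.14, 3.14], [-1.21, 2.06], [-1.07, 1.41], [-3.16, 2.05], [-2.99, -0.16], [-3.1, 3.1]. Speed limits (rad/s): [2.79, 2.79, 3.14, 3.14, 3.14, 3.14].

### API

Orientations are given as a unit quaternion [x, y, z, w].
In Python, from bench import arm gives the robot as it stands.
- The arm moves only by the tool servo_tool, never from a script. Its argument "rows" is a list that holds one entry, the list of rows, each a list of 7 numbers: the finger opening in mm, from 0 to 85.4, then the shift along the tool's x, y, z in mm, then the turn, a rotation vector about the tool's x, y, z in rad. A call has 1 to 10 rows; each row is the pose to reach, as a shift and turn from the pose commanded when the call began, along the tool's axes at that moment; what a row does not reach only later rows make up. A row lasts 1/8 s, in which the tool goes at most 62.5 mm and 10.7 degrees, less where a joint would pass 70% of its speed; a pose out of reach is approached as far as the arm can. A call with a gripper value outside its range is refused whole. The fingers move at their own pace and stop on an object; the grip force is fixed at half the most. Time passes only in rows, so rows that repeat a pose let the fingers close. It gives the time, the measured TCP pose, the force, the opening and the grip force at its end, in the units of the state.
- arm.read_state(): the state, without advancing time (a new reading comes with each control period).
- arm.get_image(name): name is "scene" or "top" or "wrist"; returns the picture (480x640x3 uint8, red, green, blue); there is no depth.
- arm.camera_params(name): a dict with "intrinsics" (3x3 intrinsics, pixels), "R" (3x3) and "t" (3): a world point X has camera coordinates R X + t. Camera axes: x right, y down, z forward; pixel columns grow to the right and rows downward; lengths in mm; the calibration is good to about 2 mm. A picture is of the moment at which its call begins: read the wrist's pose just before it. camera_params takes no time and is no camera call; for the wrist camera it gives the pose at the moment of the call.
- arm.job_done(): hands the job in; it is judged then, once.
The state is a dict: "clock": time; "joints": joint angles; "joint_vel": joint speeds; "joint_efforts": joint torques, N m; "position": TCP position; "ee_rot": TCP orientation; "contact_force": force on the tool from outside, world axes, zero at the start; "wrist_torque": the same for the moment, N m; "gripper_width": finger opening in mm; "grasp_force": force on a finger pad.
Only numpy, scipy, OpenCV 4.12 (cv2) and the standard library are available. Lean on these libraries where they do the work, as an engineer would, in place of code of your own. Each camera call takes 0.05 s, during which the arm holds its last target. There are 200 camera calls.

## Working session

There is one attempt and no reset: what is moved stays moved. The work goes in short steps, Python scripts to look and compute and a tool call to move; the robot and the scene stay as the last step left them, time stands still between calls to the robot, and variables do not carry over. Pictures are saved under pics/ and viewed, at most 10 in all, crops included, and the job is handed in when it is done.

Besides the shell and the picture viewer there is one more tool, called as name(argument=value, ...), one argument or row to a line, values as JSON. servo_tool: Moves the arm, as the interface text tells. Its arguments: {"type":"object","properties":{"rows":{"type":"array"}},"required":["rows"]}

```bash
mkdir -p pics; cat > h.py <<'E'
import numpy as np, cv2
from bench import arm
def save(n,f):
    im=arm.get_image(n); cv2.imwrite('pics/'+f,im[:,:,::-1]); return im
def cast(n,uv,z,p=None):
    p=p or arm.camera_params(n); K,R,t=[np.array(p[k],float) for k in('intrinsics','R','t')]
    c=-R.T@t; d=R.T@np.linalg.inv(K)@np.array([uv[0],uv[1],1.]); return c+d*(z-c[2])/d[2]
def proj(n,X,p=None):
    p=p or arm.camera_params(n); K,R,t=[np.array(p[k],float) for k in('intrinsics','R','t')]
    q=K@(R@np.array(X,float)+t); return q[:2]/q[2]
E
python3 - <<'E'
from h import *
a=save('top','top0.png'); b=save('scene','scene0.png')
for n in('top','scene'):
    p=arm.camera_params(n); print(n,-np.array(p['R']).T@np.array(p['t']))
s=arm.read_state(); print(s)
E
```

```text
top [ 448.7067599    23.83046302 1235.93881577]
scene [1173.76152412 1141.10320871 1006.05313064]
{'clock': 0.1, 'joints': array([-8.68406330e-01,  3.85466773e-01,  6.77071317e-03, -4.27581211e-04,
       -1.19398911e+00, -2.58622131e-01]), 'joint_vel': array([-0.00053073, -0.00156309,  0.00237477, -0.00060467, -0.00063605,
       -0.00110766]), 'joint_efforts': array([-7.21950455e-04, -3.93318844e+01,  1.88929725e+01,  4.19799283e+00,
       -2.61321526e-03, -3.32596057e-07]), 'position': array([ 268.14748794, -563.98448666,  230.34306458]), 'ee_rot': array([-2.19990737e-01,  9.75501483e-01,  9.29328288e-04, -2.60322627e-04]), 'contact_force': array([ 0.6366278 ,  0.2076154 , -0.33720085]), 'wrist_torque': array([-0.02612419,  0.05447719, -0.03783872]), 'grasp_force': 0.0, 'gripper_width': 85.61209379979758}
```

View pics/top0.png

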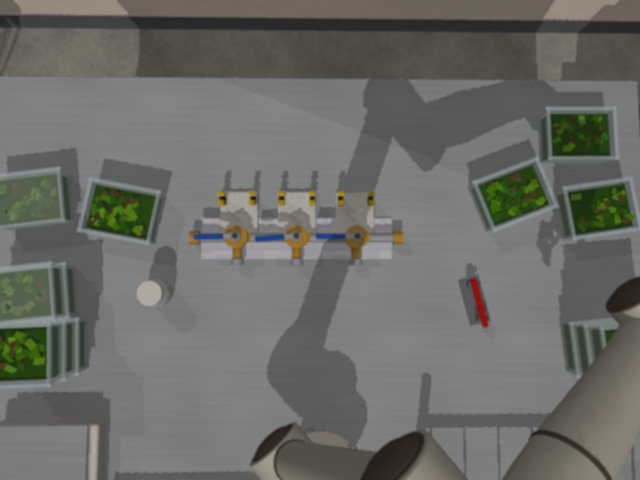

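View pics/scene0.png

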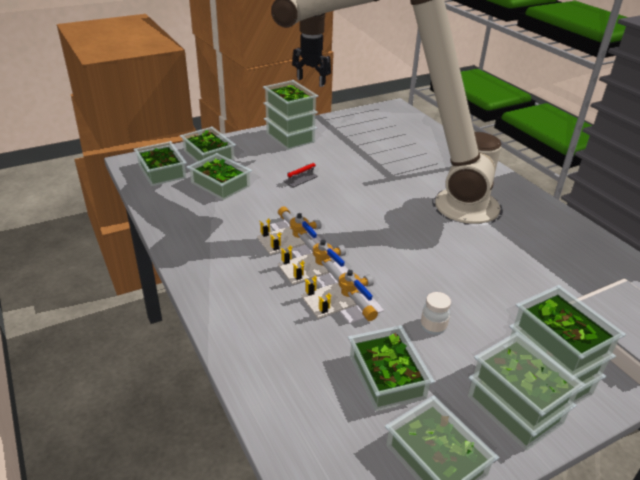

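The top view shows the valves at pixels a (357,237), b (296,237) and c (235,237), with the levers pointing left (+y). The clips are at about row 198, and the red rod is at (480,303). The scene view agrees with this.

```bash
cat >> h.py <<'E'
def blobs(im,lo,hi,amin=8,roi=None):
    hsv=cv2.cvtColor(im,cv2.COLOR_RGB2HSV); m=cv2.inRange(hsv,np.array(lo),np.array(hi))
    if roi: k=np.zeros_like(m); k[roi[1]:roi[3],roi[0]:roi[2]]=1; m*=k
    n,l,s,c=cv2.connectedComponentsWithStats(m)
    out=[]
    for i in range(1,n):
        if s[i,4]>=amin:
            pts=np.argwhere(l==i)[:,::-1].astype(np.float32); out.append((s[i,4],c[i],cv2.minAreaRect(pts),pts))
    return out
BLUE=((105,120,60),(125,255,255)); YEL=((22,150,120),(34,255,255)); RED=((0,180,120),(6,255,255))
E
python3 - <<'E'
from h import *
im=cv2.imread('pics/top0.png')[:,:,::-1].copy(); roi=(180,170,520,340)
for nm,c,z in(('blue',BLUE,74),('yel',YEL,64),('red',RED,41)):
    for a,ce,r,p in blobs(im,*c,8,roi):
        b=[cast('top',q,z)[:2] for q in cv2.boxPoints(r)]
        print(nm,a,ce.round(1),cast('top',ce,z)[:2].round(1),np.round(r[1],1),np.round(b).tolist())
print(cv2.cvtColor(im,cv2.COLOR_RGB2HSV)[[198,237,237],[223,235,190]])
print(arm.camera_params('wrist'))
E
```

```text
blue 129 [208.2 236.1] [549.4 257.7] [ 4. 27.] [[554.0, 290.0], [554.0, 229.0], [545.0, 229.0], [545.0, 290.0]]
blue 130 [269.3 237.6] [546.2 119.1] [ 4.7 28.1] [[549.0, 152.0], [554.0, 88.0], [543.0, 87.0], [538.0, 151.0]]
blue 133 [330. 236.] [549.9 -19.1] [ 4. 28.] [[555.0, 13.0], [555.0, -51.0], [545.0, -51.0], [545.0, 13.0]]
yel 21 [251.7 193.2] [649.9 161.4] [4. 4.] [[655.0, 165.0], [655.0, 156.0], [646.0, 156.0], [646.0, 165.0]]
yel 22 [280.9 193.2] [650.1  93.9] [4. 4.] [[655.0, 98.0], [655.0, 89.0], [646.0, 89.0], [646.0, 98.0]]
yel 20 [311.8 193.4] [650.   22.5] [4. 4.] [[655.0, 27.0], [655.0, 17.0], [646.0, 17.0], [646.0, 27.0]]
yel 22 [220.5 193.5] [649.1 233.2] [3. 5.] [[653.0, 239.0], [653.0, 227.0], [646.0, 227.0], [646.0, 239.0]]
yel 19 [340.9 193.6] [649.6 -45. ] [3. 4.] [[653.0, -41.0], [653.0, -50.0], [646.0, -50.0], [646.0, -41.0]]
yel 23 [220.6 202. ] [629.2 232.6] [4. 5.] [[634.0, 239.0], [634.0, 227.0], [625.0, 227.0], [625.0, 239.0]]
yel 18 [251.3 202.2] [629.  162.1] [4. 4.] [[634.0, 167.0], [634.0, 158.0], [625.0, 158.0], [625.0, 167.0]]
yel 22 [280.9 201.9] [629.8  93.8] [4. 4.] [[634.0, 98.0], [634.0, 89.0], [625.0, 89.0], [625.0, 98.0]]
yel 21 [311.8 202. ] [629.6  22.4] [4. 4.] [[634.0, 27.0], [634.0, 17.0], [625.0, 17.0], [625.0, 27.0]]
yel 18 [340.8 202.4] [629.  -44.7] [3. 4.] [[632.0, -41.0], [632.0, -50.0], [625.0, -50.0], [625.0, -41.0]]
red 231 [479.1 302.4] [ 397.4 -368.5] [47.8  5. ] [[449.0, -350.0], [452.0, -361.0], [345.0, -388.0], [342.0, -377.0]]
[[ 20  32  24]
 [110  23  67]
 [ 19 173 153]]
{'intrinsics': array([[403.77210769,   0.        , 320.400157  ],
       [  0.        , 403.77210769, 245.14076643],
       [  0.        ,   0.        ,   1.        ]]), 'R': array([[-0.42900937,  0.90329627,  0.00260818],
       [ 0.86554383,  0.41024983,  0.28727854],
       [ 0.25842763,  0.12550268, -0.95784354]]), 't': array([623.50139838, -38.4692942 , 380.34185158])}
```

```bash
cat >> h.py <<'E'
from scipy.spatial.transform import Rotation as Ro
def tgt(x,y,z,ang):  # tool down, tool y axis at world angle ang deg
    a=np.radians(ang); yt=np.array([np.cos(a),np.sin(a),0]); zt=np.array([0,0,-1.]); return np.array([x,y,z],float),Ro.from_matrix(np.c_[np.cross(yt,zt),yt,zt])
def rows(wps,start=None):
    s=arm.read_state(); p0,R0=start or (s['position'],Ro.from_quat(s['ee_rot']))
    for x,y,z,ang,g in wps:
        p,R=tgt(x,y,z,ang); print([g]+R0.inv().apply(p-p0).round(1).tolist()+(R0.inv()*R).as_rotvec().round(3).tolist())
def st():
    s=arm.read_state(); R=Ro.from_quat(s['ee_rot']).as_matrix(); print('t',s['clock'],'p',s['position'].round(1),'ang',np.degrees(np.arctan2(R[1,1],R[0,1])).round(1),'F',s['contact_force'].round(1),'T',s['wrist_torque'].round(2),'w',s['gripper_width'].round(1),'j6',s['joints'][5].round(2))
AX={'a':(549.5,-81),'b':(549.5,58.3),'c':(549.5,197.5)}
def arc(k,ths,r=70,z=52,g=20,off=180):  # lever angle th deg
    x,y=AX[k]; return [(x-r*np.sin(np.radians(t)),y+r*np.cos(np.radians(t)),z,off+t,g) for t in ths]
E
python3 - <<'E'
from h import *
s0=(np.array([268.371,-564.426,231.312]),Ro.from_quat([-.22,.9755,0,0]))
rows(arc('a',[0],z=130,g=40)+arc('a',[0],z=52,g=40),s0)
E
```

```text
[40, -491.5, 379.2, 101.3, 0.0, 0.0, -1.127]
[40, -491.5, 379.2, 179.3, 0.0, 0.0, -1.127]
```

servo_tool(
  rows=[
    [[40,-491,379,101,0,0,-1.127],[40,-491,379,101,0,0,-1.127],[40,-491,379,101,0,0,-1.127],[40,-491,379,101,0,0,-1.127],[40,-491,379,101,0,0,-1.127],[40,-491,379,101,0,0,-1.127],[40,-491,379,101,0,0,-1.127],[40,-491,379,101,0,0,-1.127],[40,-491,379,101,0,0,-1.127],[40,-491,379,101,0,0,-1.127]],
  ],
)

```text
clock: 1.35
position: [548.0, -12.4, 130.4]
ee_rot: [0.707, -0.707, -0.0, 0.0]
contact_force: [0.7, 0.1, 0.1]
gripper_width: 40.0
grasp_force: 0.0
```

```bash
python3 - <<'E'
from h import *
st(); im=save('wrist','w1.png')
rows(arc('a',[0],z=130,g=40)+arc('a',[0],z=52,g=40)+arc('a',[0],z=52,g=20))
E
```

```text
Traceback (most recent call last):
  File "h.py", line 29, in st
    s=arm.read_state(); R=Ro.from_quat(s['ee_rot']).as_matrix(); print('t',s['clock'],'p',s['position'].round(1),'ang',np.degrees(np.arctan2(R[1,1],R[0,1])).round(1),'F',s['contact_force'].round(1),'T',s['wrist_torque'].round(2),'w',s['gripper_width'].round(1),'j6',s['joints'][5].round(2))
                                                                                                                                                                                                                                         ^^^^^^^^^^^^^^^^^^^^^^^^
AttributeError: 'float' object has no attribute 'round'
```

```bash
sed -i "s/s\['gripper_width'\].round(1)/round(s['gripper_width'],1)/;s/s\['joints'\]\[5\].round(2)/s['joints'].round(2)/" h.py; python3 - <<'E'
from h import *
st(); im=save('wrist','w1.png')
s0=tgt(549.5,-11,130,180)
rows(arc('a',[0],z=52,g=40)+arc('a',[0],z=52,g=20)+arc('a',range(9,91,9)),s0)
s0=tgt(549.5,-11,52,180)
rows(arc('a',range(9,91,9)),s0)
E
```

```text
t 1.35 p [548.  -12.4 130.4] ang -180.0 F [0.7 0.1 0.1] T [-0.06 -0.15  0.04] w 40.0 j6 [ 0.27  0.35 -0.32  0.   -0.9  -0.27]
[40, 0.0, 0.0, 78.0, 0.0, 0.0, 0.0]
[20, 0.0, 0.0, 78.0, 0.0, 0.0, 0.0]
[20, 0.9, 11.0, 78.0, -0.0, 0.0, -0.157]
[20, 3.4, 21.6, 78.0, -0.0, 0.0, -0.314]
[20, 7.6, 31.8, 78.0, -0.0, 0.0, -0.471]
[20, 13.4, 41.1, 78.0, -0.0, 0.0, -0.628]
[20, 20.5, 49.5, 78.0, -0.0, 0.0, -0.785]
[20, 28.9, 56.6, 78.0, -0.0, 0.0, -0.942]
[20, 38.2, 62.4, 78.0, -0.0, 0.0, -1.1]
[20, 48.4, 66.6, 78.0, -0.0, 0.0, -1.257]
[20, 59.0, 69.1, 78.0, -0.0, 0.0, -1.414]
[20, 70.0, 70.0, 78.0, -0.0, 0.0, -1.571]
[20, 0.9, 11.0, 0.0, -0.0, 0.0, -0.157]
[20, 3.4, 21.6, 0.0, -0.0, 0.0, -0.314]
[20, 7.6, 31.8, 0.0, -0.0, 0.0, -0.471]
[20, 13.4, 41.1, 0.0, -0.0, 0.0, -0.628]
[20, 20.5, 49.5, 0.0, -0.0, 0.0, -0.785]
[20, 28.9, 56.6, 0.0, -0.0, 0.0, -0.942]
[20, 38.2, 62.4, 0.0, -0.0, 0.0, -1.1]
[20, 48.4, 66.6, 0.0, -0.0, 0.0, -1.257]
[20, 59.0, 69.1, 0.0, -0.0, 0.0, -1.414]
[20, 70.0, 70.0, 0.0, -0.0, 0.0, -1.571]
```

View pics/w1.png

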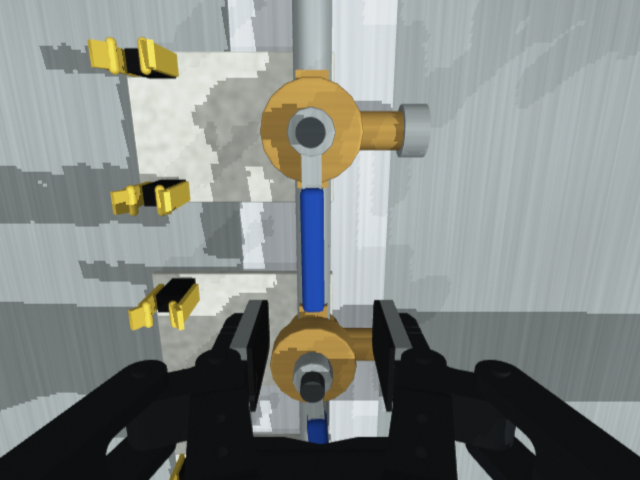

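The wrist view shows hub a at (312,130). Its blue lever runs straight down the image to (312,310), centred between the open fingers at columns 260 and 380. I'll lower the fingers around it.

servo_tool(
  rows=[
    [[40,0,0,50,0,0,0],[40,0,0,78,0,0,0],[20,0,0,78,0,0,0],[20,0,0,78,0,0,0],[20,0,0,78,0,0,0]],
  ],
)

```text
clock: 2.02
position: [548.3, -14.3, 54.4]
ee_rot: [-0.707, 0.707, -0.001, 0.001]
contact_force: [0.7, 0.3, 0.8]
gripper_width: 20.0
grasp_force: 0.0
```

servo_tool(
  rows=[
    [[20,0.9,11,0,0,0,-0.157],[20,3.4,21.6,0,0,0,-0.314],[20,7.6,31.8,0,0,0,-0.471],[20,13.4,41.1,0,0,0,-0.628],[20,20.5,49.5,0,0,0,-0.785]],
  ],
)

```text
clock: 2.65
position: [502.0, -34.2, 55.3]
ee_rot: [0.925, -0.38, 0.004, -0.003]
contact_force: [5.6, 0.0, -0.0]
gripper_width: 20.4
grasp_force: 2.0
```

```bash
python3 - <<'E'
from h import *
st()
rows(arc('a',[54,63,72,81,90,92]),tgt(549.5-49.5,-81+49.5,52,225))
E
```

```text
t 2.65 p [502.  -34.2  55.3] ang -134.7 F [ 5.6  0.  -0. ] T [ 0.13 -1.49  0.02] w 20.4 j6 [ 0.26  0.39 -0.52  0.   -0.66  0.53]
[20, 0.9, 11.0, 0.0, 0.0, 0.0, -0.157]
[20, 3.4, 21.6, 0.0, 0.0, 0.0, -0.314]
[20, 7.6, 31.8, 0.0, 0.0, 0.0, -0.471]
[20, 13.4, 41.1, 0.0, 0.0, 0.0, -0.628]
[20, 20.5, 49.5, 0.0, 0.0, 0.0, -0.785]
[20, 22.3, 51.2, 0.0, 0.0, 0.0, -0.82]
```

servo_tool(
  rows=[
    [[20,0.9,11,0,0,0,-0.157],[20,3.4,21.6,0,0,0,-0.314],[20,7.6,31.8,0,0,0,-0.471],[20,13.4,41.1,0,0,0,-0.628],[20,20.5,49.5,0,0,0,-0.785],[20,22,51,0,0,0,-0.82]],
  ],
)

```text
clock: 3.4
position: [481.1, -86.0, 55.2]
ee_rot: [1.0, 0.018, 0.005, -0.001]
contact_force: [2.5, 7.5, 2.7]
gripper_width: 19.9
grasp_force: 3.9
```

```bash
python3 - <<'E'
from h import *
st()
# commanded: (479.6,-83.1,52,272)
s=tgt(549.5-70,-83,52,272)
print('AB');x=AX['a'][0]-70
rows([(x,-81,52,270,40),(x,-81,125,270,40)]+arc('b',[6],z=125,g=40)+arc('b',[6],z=52,g=40),s)
E
```

```text
t 3.4 p [481.1 -86.   55.2] ang -88.0 F [2.5 7.5 2.7] T [ 2.22 -0.76 -0.06] w 19.9 j6 [ 0.16  0.37 -0.55 -0.   -0.64  1.45]
AB
[40, 0.1, -2.0, 0.0, 0.0, 0.0, 0.035]
[40, 0.1, -2.0, -73.0, 0.0, 0.0, 0.035]
[40, 70.0, -208.6, -73.0, 0.0, 0.0, 1.501]
[40, 70.0, -208.6, 0.0, 0.0, 0.0, 1.501]
```

servo_tool(
  rows=[
    [[40,0,-2,0,0,0,0.035],[40,0,-2,0,0,0,0.035],[40,0,-2,-50,0,0,0.035],[40,0,-2,-73,0,0,0.035],[40,15,-50,-73,0,0,0.22],[40,30,-100,-73,0,0,0.4],[40,45,-150,-73,0,0,0.58],[40,70,-208.6,-73,0,0,0.76],[40,70,-208.6,-73,0,0,0.94],[40,70,-208.6,-73,0,0,1.12]],
  ],
)

```text
clock: 4.65
position: [540.3, 125.4, 126.1]
ee_rot: [0.855, -0.518, 0.0, -0.0]
contact_force: [-0.1, 0.5, -0.5]
gripper_width: 40.3
grasp_force: 0.0
```

```bash
python3 - <<'E'
from h import *
st(); im=save('wrist','w2.png')
p=arm.camera_params('wrist')
for a,c,r,_ in blobs(im,*BLUE,60): print(a,c.round(),cast('wrist',c,74,p).round(1), [cast('wrist',q,74,p)[:2].round().tolist() for q in cv2.boxPoints(r)])
s=tgt(549.5-70+0.1+0,-83,52,272)
x0,R0=s; s2=(x0+R0.apply([70,-208.6,-73]),R0*Ro.from_rotvec([0,0,1.12]))
rows(arc('b',[6],z=125,g=40)+arc('b',[6],z=52,g=40),s2)
s=tgt(*arc('b',[6])[0][:4]); rows(arc('b',range(15,91,9)),s)
E
```

```text
t 4.65 p [540.3 125.4 126.1] ang -152.4 F [-0.1  0.5 -0.5] T [-0.02  0.02  0.02] w 40.3 j6 [ 0.52  0.37 -0.31 -0.   -0.89 -0.04]
2949 [314. 249.] [549.1 116.2  74. ] [[553.0, 152.0], [557.0, 85.0], [545.0, 84.0], [540.0, 152.0]]
88 [181. 473.] [555.8 280.3  74. ] [[562.0, 274.0], [558.0, 272.0], [553.0, 284.0], [557.0, 286.0]]
[40, -0.0, 0.1, 0.0, 0.0, 0.0, 0.381]
[40, -0.0, 0.1, 73.0, 0.0, 0.0, 0.381]
[20, 0.9, 11.0, 0.0, 0.0, 0.0, -0.157]
[20, 3.4, 21.6, 0.0, 0.0, 0.0, -0.314]
[20, 7.6, 31.8, 0.0, 0.0, 0.0, -0.471]
[20, 13.4, 41.1, 0.0, 0.0, 0.0, -0.628]
[20, 20.5, 49.5, 0.0, 0.0, 0.0, -0.785]
[20, 28.9, 56.6, 0.0, 0.0, 0.0, -0.942]
[20, 38.2, 62.4, 0.0, 0.0, 0.0, -1.1]
[20, 48.4, 66.6, 0.0, 0.0, 0.0, -1.257]
[20, 59.0, 69.1, 0.0, 0.0, 0.0, -1.414]
```

servo_tool(
  rows=[
    [[40,0,0,0,0,0,0.18],[40,0,0,0,0,0,0.381],[40,0,0,40,0,0,0.381],[40,0,0,73,0,0,0.381],[40,0,0,73,0,0,0.381],[20,0,0,73,0,0,0.381],[20,0,0,73,0,0,0.381]],
  ],
)

```text
clock: 5.58
position: [542.5, 125.2, 54.8]
ee_rot: [0.743, -0.669, 0.001, -0.003]
contact_force: [4.3, -0.8, -1.8]
gripper_width: 20.1
grasp_force: 1.8
```

servo_tool(
  rows=[
    [[20,0.9,11,0,0,0,-0.157],[20,3.4,21.6,0,0,0,-0.314],[20,7.6,31.8,0,0,0,-0.471],[20,13.4,41.1,0,0,0,-0.628],[20,20.5,49.5,0,0,0,-0.785]],
  ],
)

```text
clock: 6.2
position: [496.7, 100.5, 55.3]
ee_rot: [0.944, -0.331, 0.004, -0.003]
contact_force: [4.6, 1.3, 1.0]
gripper_width: 20.0
grasp_force: 2.0
```

```bash
python3 - <<'E'
from h import *
st()
s=tgt(*arc('b',[51])[0][:4]); rows(arc('b',[60,69,78,87,92]),s)
E
```

```text
t 6.2 p [496.7 100.5  55.3] ang -128.7 F [4.6 1.3 1. ] T [ 0.25 -1.4  -0.05] w 20.0 j6 [ 0.52  0.39 -0.51  0.   -0.66  0.37]
[20, 0.9, 11.0, 0.0, 0.0, 0.0, -0.157]
[20, 3.4, 21.6, 0.0, 0.0, 0.0, -0.314]
[20, 7.6, 31.8, 0.0, 0.0, 0.0, -0.471]
[20, 13.4, 41.1, 0.0, 0.0, 0.0, -0.628]
[20, 17.2, 45.9, 0.0, 0.0, 0.0, -0.716]
```

Valve b is also easy, at about 5 N. I'll finish opening it.

servo_tool(
  rows=[
    [[20,0.9,11,0,0,0,-0.157],[20,3.4,21.6,0,0,0,-0.314],[20,7.6,31.8,0,0,0,-0.471],[20,13.4,41.1,0,0,0,-0.628],[20,17,46,0,0,0,-0.716],[20,17,46,0,0,0,-0.716]],
  ],
)

```text
clock: 6.95
position: [480.7, 54.1, 55.2]
ee_rot: [1.0, 0.018, 0.004, -0.002]
contact_force: [2.8, 4.1, 2.3]
gripper_width: 20.4
grasp_force: 1.9
```

```bash
python3 - <<'E'
from h import *
st()
s=tgt(*arc('b',[92])[0][:4]); x,y=AX['b']
rows([(x-70,y,52,270,40),(x-70,y,125,270,40)]+arc('c',[0],z=125,g=40)+arc('c',[0],z=52,g=40),s)
E
```

```text
t 6.95 p [480.7  54.1  55.2] ang -88.0 F [2.8 4.1 2.3] T [ 1.12 -0.75 -0.04] w 20.4 j6 [ 0.45  0.36 -0.56  0.   -0.64  1.16]
[40, 0.0, -2.4, 0.0, 0.0, 0.0, 0.035]
[40, 0.0, -2.4, -73.0, 0.0, 0.0, 0.035]
[40, 77.3, -209.1, -73.0, -0.0, -0.0, 1.606]
[40, 77.3, -209.1, 0.0, -0.0, -0.0, 1.606]
```

servo_tool(
  rows=[
    [[40,0,-2,0,0,0,0.035],[40,0,-2,0,0,0,0.035],[40,0,-2,-50,0,0,0.035],[40,0,-2,-73,0,0,0.035],[40,15,-50,-73,0,0,0.22],[40,30,-100,-73,0,0,0.4],[40,45,-150,-73,0,0,0.58],[40,77,-209,-73,0,0,0.76],[40,77,-209,-73,0,0,0.94],[40,77,-209,-73,0,0,1.12]],
  ],
)

```text
clock: 8.2
position: [546.9, 264.6, 125.4]
ee_rot: [0.855, -0.518, -0.0, 0.001]
contact_force: [-0.2, -0.6, 0.5]
gripper_width: 40.1
grasp_force: 0.0
```

servo_tool(
  rows=[
    [[40,0,0,0,0,0,0.18],[40,0,0,0,0,0,0.36],[40,0,0,0,0,0,0.486],[40,0,0,40,0,0,0.486],[40,0,0,73,0,0,0.486],[40,0,0,73,0,0,0.486],[20,0,0,73,0,0,0.486],[20,0,0,73,0,0,0.486]],
  ],
)

```text
clock: 9.2
position: [548.2, 264.7, 54.7]
ee_rot: [-0.707, 0.707, -0.0, 0.002]
contact_force: [0.4, -0.1, -0.2]
gripper_width: 20.2
grasp_force: 0.0
```

servo_tool(
  rows=[
    [[20,0.9,11,0,0,0,-0.157],[20,3.4,21.6,0,0,0,-0.314],[20,7.6,31.8,0,0,0,-0.471],[20,13.4,41.1,0,0,0,-0.628],[20,20.5,49.5,0,0,0,-0.785]],
  ],
)

```text
clock: 9.82
position: [503.5, 246.9, 56.0]
ee_rot: [0.925, -0.38, 0.005, -0.007]
contact_force: [11.0, 1.3, -1.3]
gripper_width: 20.3
grasp_force: 4.7
```

```bash
python3 - <<'E'
from h import *
st()
E
```

```text
t 9.825 p [503.5 246.9  56. ] ang -134.7 F [11.   1.3 -1.3] T [ 0.25 -3.28 -0.21] w 20.3 j6 [ 0.75  0.46 -0.38  0.   -0.72  0.04]
```

Valve c pushes back with 11 N, so it's the one that binds. I'll finish opening it.

servo_tool(
  rows=[
    [[20,0.9,11,0,0,0,-0.157],[20,3.4,21.6,0,0,0,-0.314],[20,7.6,31.8,0,0,0,-0.471],[20,13.4,41.1,0,0,0,-0.628],[20,20.5,49.5,0,0,0,-0.785],[20,23,52,0,0,0,-0.84],[20,23,52,0,0,0,-0.84]],
  ],
)

```text
clock: 10.7
position: [481.8, 194.5, 56.2]
ee_rot: [1.0, 0.027, 0.006, -0.004]
contact_force: [3.6, 5.9, 1.5]
gripper_width: 19.9
grasp_force: 2.4
```

```bash
python3 - <<'E'
from h import *
st(); im=save('top','top1.png')
for a,c,r,_ in blobs(im,*BLUE,15,(180,170,520,340)): print(a,c.round(1),cast('top',c,74)[:2].round(1),[cast('top',q,74)[:2].round().tolist() for q in cv2.boxPoints(r)])
cv2.imwrite('pics/top1c.png',cv2.resize(im[170:320,170:420,::-1],None,fx=3,fy=3))
E
```

```text
t 10.7 p [481.8 194.5  56.2] ang -86.9 F [3.6 5.9 1.5] T [ 1.32 -0.87 -0.05] w 19.9 j6 [ 0.7   0.4  -0.48  0.   -0.67  0.93]
129 [295.8 261.6] [491.4  58.7] [[522.0, 63.0], [522.0, 54.0], [459.0, 54.0], [459.0, 63.0]]
137 [357.  262.4] [489.7 -80.5] [[520.0, -76.0], [520.0, -85.0], [459.0, -85.0], [459.0, -76.0]]
```

View pics/top1c.png

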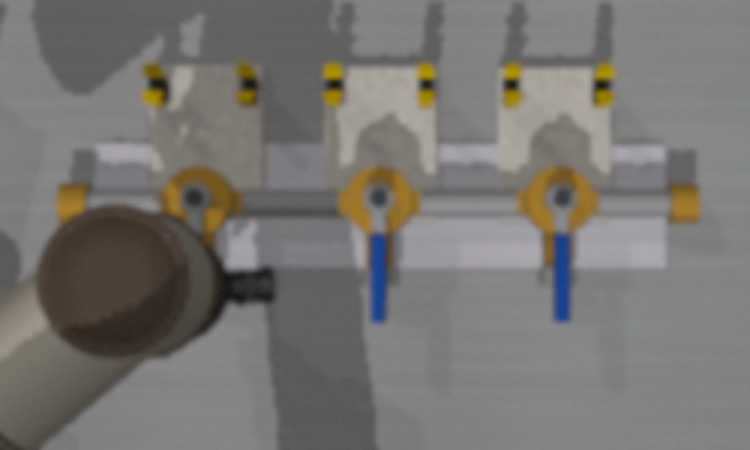

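The crop shows levers a and b pointing straight down, along -x, so they're fully open. The gripper hides c, but the TCP readings put it at its stop. I'll swing c shut next.

```bash
python3 - <<'E'
from h import *
p,R=tgt(*arc('c',[45])[0][:4]); s=(p+R.apply([23,52,0]),R*Ro.from_rotvec([0,0,-.84]))
rows(arc('c',[84,75,66,57,48]),s)
s=tgt(*arc('c',[48])[0][:4]); rows(arc('c',[39,30,21,12,3,-3]),s)
E
```

```text
[20, 1.0, -10.8, 0.0, 0.0, 0.0, 0.159]
[20, 3.6, -21.5, 0.0, 0.0, 0.0, 0.316]
[20, 7.8, -31.6, 0.0, 0.0, 0.0, 0.473]
[20, 13.6, -41.0, 0.0, 0.0, 0.0, 0.631]
[20, 20.7, -49.3, 0.0, 0.0, 0.0, 0.788]
[20, 0.9, -11.0, 0.0, 0.0, 0.0, 0.157]
[20, 3.4, -21.6, 0.0, 0.0, 0.0, 0.314]
[20, 7.6, -31.8, 0.0, 0.0, 0.0, 0.471]
[20, 13.4, -41.1, 0.0, 0.0, 0.0, 0.628]
[20, 20.5, -49.5, 0.0, 0.0, 0.0, 0.785]
[20, 25.9, -54.4, 0.0, -0.0, -0.0, 0.89]
```

servo_tool(
  rows=[
    [[20,1,-10.8,0,0,0,0.159],[20,3.6,-21.5,0,0,0,0.316],[20,7.8,-31.6,0,0,0,0.473],[20,13.6,-41,0,0,0,0.631],[20,20.7,-49.3,0,0,0,0.788]],
  ],
)

```text
clock: 11.38
position: [491.7, 237.2, 53.5]
ee_rot: [0.932, -0.362, -0.003, 0.005]
contact_force: [-7.5, -6.6, 6.5]
gripper_width: 20.2
grasp_force: 4.7
```

servo_tool(
  rows=[
    [[20,0.9,-11,0,0,0,0.157],[20,3.4,-21.6,0,0,0,0.314],[20,7.6,-31.8,0,0,0,0.471],[20,13.4,-41.1,0,0,0,0.628],[20,20.5,-49.5,0,0,0,0.785],[20,26,-54.5,0,0,0,0.89],[20,28,-56,0,0,0,0.89],[20,28,-56,0,0,0,0.89]],
  ],
)

```text
clock: 12.38
position: [550.9, 264.3, 52.6]
ee_rot: [-0.688, 0.726, 0.002, -0.001]
contact_force: [-6.5, 3.5, -1.6]
gripper_width: 20.2
grasp_force: 3.1
```

```bash
python3 - <<'E'
from h import *
st()
p,R=tgt(*arc('c',[48])[0][:4]); s=(p+R.apply([28,-56,0]),R*Ro.from_rotvec([0,0,.89])); print(s[0])
# retreat, then rod pre-grasp
rows([(550,267,52,177,44),(550,267,150,177,44),(475,80,200,150,44),(397,-368.5,200,104,44)],s)
E
```

```text
t 12.375 p [550.9 264.3  52.6] ang 176.9 F [-6.5  3.5 -1.6] T [1.05 1.85 0.02] w 20.2 j6 [ 0.71  0.54 -0.24 -0.   -0.8  -0.76]
[555.75923129 267.21959569  52.        ]
[44, 0.5, 5.7, 0.0, -0.0, -0.0, 0.0]
[44, 0.5, 5.7, -98.0, -0.0, -0.0, 0.0]
[44, 191.2, 70.9, -148.0, -0.0, -0.0, 0.471]
[44, 643.1, 125.3, -148.0, -0.0, -0.0, 1.274]
```

servo_tool(
  rows=[
    [[40,0.5,5.7,0,0,0,0],[40,0.5,5.7,0,0,0,0],[40,0.5,5.7,-50,0,0,0],[40,0.5,5.7,-98,0,0,0],[44,60,20,-148,0,0,0.15],[44,120,27,-148,0,0,0.3],[44,180,35,-148,0,0,0.45],[44,240,43,-148,0,0,0.6],[44,300,50,-148,0,0,0.75],[44,360,58,-148,0,0,0.9]],
  ],
)

```text
clock: 13.62
position: [476.5, -91.6, 202.0]
ee_rot: [-0.301, 0.954, -0.0, 0.001]
contact_force: [1.0, -0.1, 0.3]
gripper_width: 44.1
grasp_force: 0.0
```

servo_tool(
  rows=[
    [[44,120,-240,0,0,0,0.374],[44,120,-240,0,0,0,0.374],[44,120,-240,0,0,0,0.374],[44,120,-240,0,0,0,0.374]],
  ],
)

```text
clock: 14.12
position: [515.1, -339.2, 201.9]
ee_rot: [-0.121, 0.993, -0.001, 0.001]
contact_force: [2.1, 0.6, 0.8]
gripper_width: 44.1
grasp_force: 0.0
```

```bash
python3 - <<'E'
from h import *
st(); im=save('top','top2.png')
for a,c,r,_ in blobs(im,*BLUE,15,(180,170,520,340)): print(a,c.round(1),cast('top',c,74)[:2].round(1),[cast('top',q,74)[:2].round().tolist() for q in cv2.boxPoints(r)])
E
```

```text
t 14.125 p [ 515.1 -339.2  201.9] ang 103.9 F [2.1 0.6 0.8] T [ 0.03 -0.14 -0.02] w 44.1 j6 [-0.32  0.39 -0.06  0.   -1.12 -1.01]
128 [207.8 237.5] [546.3 258.7] [[549.0, 290.0], [554.0, 229.0], [543.0, 228.0], [539.0, 289.0]]
110 [295.6 262.7] [489.   59.1] [[522.0, 63.0], [522.0, 54.0], [459.0, 54.0], [459.0, 63.0]]
137 [357.  262.4] [489.7 -80.5] [[520.0, -76.0], [520.0, -85.0], [459.0, -85.0], [459.0, -76.0]]
```

```bash
python3 - <<'E'
from h import *
for f,c0 in(('top0.png',208),('top2.png',208),('top0.png',330),('top0.png',269)):
    im=cv2.imread('pics/'+f).astype(float); b=np.clip(im[:,:,0]-im[:,:,2]-25,0,None)
    us=np.arange(c0-10,c0+11); vs=[(b[229:246,u]*np.arange(229,246)).sum()/b[229:246,u].sum() for u in us]
    P=np.array([cast('top',q,74)[:2] for q in zip(us,vs)]); k=np.polyfit(P[:,1],P[:,0],1); print(f,c0,'angle',-k[0], 'x at mid',P[:,0].mean())
im=save('wrist','w3.png'); p=arm.camera_params('wrist')
for a,c,r,_ in blobs(im,*RED,60): print(a,c.round(),cast('wrist',c,43,p).round(1), [cast('wrist',q,40,p)[:2].round().tolist() for q in cv2.boxPoints(r)])
im=cv2.imread('pics/top0.png')[:,:,::-1].copy()
a,c,r,_=blobs(im,*RED,60)[0]; print(cast('top',c,42).round(1),a)
p0,R0=tgt(397,-368.5,200,104); s=arm.read_state()
rows([(397,-368.5,200,104,44)])
E
```

```text
top0.png 208 angle 0.01948191981806836 x at mid 549.1503887565196
top2.png 208 angle 0.07222492377320501 x at mid 546.2991524272011
top0.png 330 angle 0.005706746177869289 x at mid 550.0339077979427
top0.png 269 angle 0.07432709381725734 x at mid 546.0452139942114
2713 [326.  68.] [ 407.1 -363.7   43. ] [[368.0, -380.0], [365.0, -367.0], [452.0, -346.0], [455.0, -359.0]]
[ 397.4 -368.2   42. ] 231
[44, 120.7, 2.1, 0.4, -0.002, 0.0, -0.008]
```

servo_tool(
  rows=[
    [[44,60,2,0,0,0,0],[44,120.7,2,50,0,0,0],[44,120.7,2,80,0,0,0],[44,120.7,2,80,0,0,0]],
  ],
)

```text
clock: 14.72
position: [394.6, -362.9, 119.2]
ee_rot: [-0.12, 0.993, 0.002, -0.002]
contact_force: [0.4, -0.7, 1.1]
gripper_width: 43.8
grasp_force: 0.0
```

```bash
python3 - <<'E'
from h import *
st()
im=save('wrist','w4.png'); p=arm.camera_params('wrist')
for a,c,r,pts in blobs(im,*RED,60):
    print(a,c.round(),cast('wrist',c,41,p).round(1), [cast('wrist',q,41,p)[:2].round().tolist() for q in cv2.boxPoints(r)])
    vx,vy,x0,y0=cv2.fitLine(pts,cv2.DIST_L2,0,.01,.01).ravel(); d=cast('wrist',(x0+50*vx,y0+50*vy),41,p)-cast('wrist',(x0-50*vx,y0-50*vy),41,p); print('dir',np.degrees(np.arctan2(d[1],d[0])))
E
```

```text
t 14.725 p [ 394.6 -362.9  119.2] ang 103.8 F [ 0.4 -0.7  1.1] T [-0.04 -0.12  0.01] w 43.8 j6 [-0.44  0.35 -0.36 -0.   -0.87 -0.89]
4453 [305. 250.] [ 396.3 -372.8   41. ] [[346.0, -392.0], [342.0, -379.0], [457.0, -350.0], [461.0, -365.0]]
dir 14.155774417521336
```

View pics/w4.png

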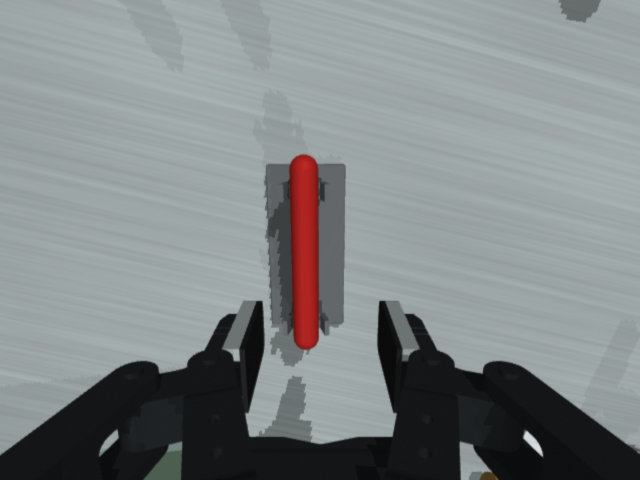

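The wrist view shows the red rod from (304,158) to (305,346), about 15 px left of the finger midline, lying on its rest with both posts visible. I'll correct for that and grasp it.

```bash
python3 - <<'E'
from h import *
rows([(399.7,-371.2,60,104.2,44),(399.7,-371.2,17,104.2,44)])
E
```

```text
[44, -0.8, -7.6, 61.3, -0.0, -0.001, -0.005]
[44, -0.8, -7.6, 104.3, -0.0, -0.001, -0.005]
```

servo_tool(
  rows=[
    [[44,-2,-8.5,0,0,0,-0.005],[44,-2,-8.5,50,0,0,-0.005],[44,-2,-8.5,85,0,0,-0.005],[44,-2,-8.5,103,0,0,-0.005],[44,-2,-8.5,103,0,0,-0.005],[8,-2,-8.5,103,0,0,-0.005],[8,-2,-8.5,103,0,0,-0.005],[8,-2,-8.5,103,0,0,-0.005],[8,-2,-8.5,103,0,0,-0.005]],
  ],
)

```text
clock: 15.9
position: [402.8, -372.1, 19.5]
ee_rot: [-0.124, 0.992, -0.001, 0.002]
contact_force: [1.1, 1.7, 6.1]
gripper_width: 14.2
grasp_force: 58.7
```

```bash
python3 - <<'E'
from h import *
st()
E
```

```text
t 15.9 p [ 402.8 -372.1   19.5] ang 104.2 F [1.1 1.7 6.1] T [ 0.37 -0.28 -0.02] w 14.2 j6 [-0.45  0.5  -0.43  0.   -0.63 -0.87]
```

```bash
python3 - <<'E'
from h import *
rows([(402.8,-372.1,150,104.2,8),(639.5,197.5,150,180,8)])
E
```

```text
[8, -0.4, -0.4, -130.5, -0.003, 0.003, 0.001]
[8, -369.9, 493.5, -130.9, -0.004, 0.001, -1.322]
```

servo_tool(
  rows=[
    [[8,0,0,-20,0,0,0],[8,0,0,-60,0,0,0],[8,0,0,-110,0,0,0],[8,0,0,-131,0,0,0],[8,0,0,-131,0,0,0]],
  ],
)

```text
clock: 16.52
position: [401.9, -371.8, 150.7]
ee_rot: [-0.123, 0.992, -0.001, 0.002]
contact_force: [0.4, -0.5, -0.2]
gripper_width: 13.7
grasp_force: 58.6
```

servo_tool(
  rows=[
    [[8,-37,49,0,0,0,-0.132],[8,-74,99,0,0,0,-0.264],[8,-111,148,0,0,0,-0.397],[8,-148,198,0,0,0,-0.529],[8,-185,247,0,0,0,-0.661],[8,-222,296,0,0,0,-0.793],[8,-259,346,0,0,0,-0.925],[8,-296,395,0,0,0,-1.058],[8,-333,445,0,0,0,-1.19],[8,-369.5,494,0,0,0,-1.322]],
  ],
)

```text
clock: 17.77
position: [637.7, 199.7, 146.3]
ee_rot: [0.708, -0.706, -0.001, 0.002]
contact_force: [0.3, -0.7, -0.5]
gripper_width: 13.9
grasp_force: 58.6
```

servo_tool(
  rows=[
    [[8,0,0,0,0,0,0],[8,0,0,0,0,0,0]],
  ],
)

```text
clock: 18.02
position: [637.0, 197.6, 146.5]
ee_rot: [-0.707, 0.708, 0.001, -0.002]
contact_force: [-0.1, -1.1, -0.6]
gripper_width: 14.3
grasp_force: 58.6
```

```bash
python3 - <<'E'
from h import *
st()
im=save('wrist','w5.png'); p=arm.camera_params('wrist'); z=arm.read_state()['position'][2]+16
for a,c,r,pts in blobs(im,*RED,100): print('red',a,c.round(), [cast('wrist',q,z,p)[:2].round(1).tolist() for q in cv2.boxPoints(r)])
for a,c,r,pts in blobs(im,*YEL,40): print('yel',a,c.round(),cast('wrist',c,64,p).round(1))
print(proj('wrist',(639.5,197.5,64),p))
E
```

```text
t 18.025 p [637.  197.6 146.5] ang 179.9 F [-0.1 -1.1 -0.6] T [-0.01 -0.04 -0.02] w 14.3 j6 [ 0.54  0.52  0.01 -0.   -1.06 -0.54]
red 9385 [316. 299.] [[644.8, 135.1], [633.1, 135.1], [632.3, 241.9], [646.9, 241.8]]
yel 471 [289.  66.] [653.3  95.3  64. ]
yel 490 [328.  65.] [633.1  95.1  64. ]
yel 272 [289. 192.] [654.7 160.7  64. ]
yel 68 [295. 289.] [652.9 219.8  64. ]
[316.44480494 253.63146539]
```

View pics/w5.png

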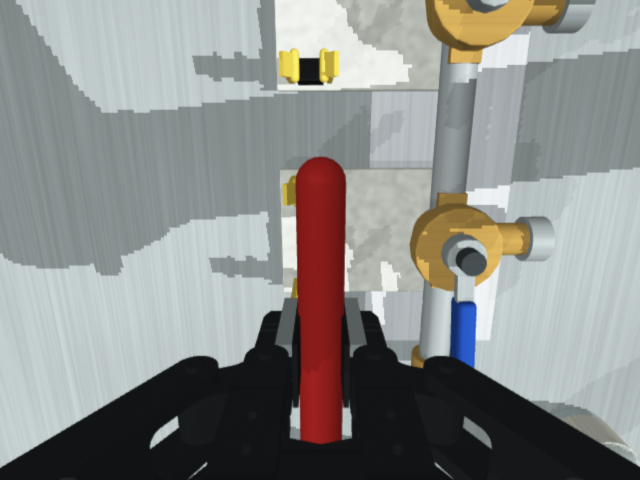

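The wrist view shows the rod held between the pads, with its tip at (320,160). Clip b is at (289,66)/(328,65), and the arms of clip c show just left of the rod. The rod needs about +3.5 mm in x, so I'll lower to just above the clips and look again.

servo_tool(
  rows=[
    [[8,0,-3.5,40,0,0,0],[8,0,-3.5,76,0,0,0],[8,0,-3.5,76,0,0,0],[8,0,-3.5,76,0,0,0]],
  ],
)

```text
clock: 18.58
position: [642.7, 197.5, 74.5]
ee_rot: [-0.707, 0.708, -0.001, 0.001]
contact_force: [-0.6, -0.1, 0.7]
gripper_width: 14.2
grasp_force: 58.6
```

```bash
python3 - <<'E'
from h import *
st()
im=save('wrist','w6.png'); p=arm.camera_params('wrist'); z=arm.read_state()['position'][2]+15.5
for a,c,r,pts in blobs(im,*RED,100): print('red',a,c.round(), [cast('wrist',q,z,p)[:2].round(1).tolist() for q in cv2.boxPoints(r)])
for a,c,r,pts in blobs(im,*YEL,40): print('yel',a,c.round(),cast('wrist',c,62,p).round(1),[cast('wrist',q,64,p)[:2].round(1).tolist() for q in cv2.boxPoints(r)])
sc=save('scene','s6.png'); u,v=proj('scene',(640,197,70)); u,v=int(u),int(v)
o=np.hstack([cv2.resize(im[100:400,180:460],None,fx=1.4,fy=1.4),cv2.resize(sc[v-30:v+30,u-26:u+26],(364,420),interpolation=cv2.INTER_CUBIC)])
cv2.imwrite('pics/c6.png',o[:,:,::-1])
E
```

```text
t 18.575 p [642.7 197.5  74.5] ang 179.9 F [-0.6 -0.1  0.7] T [ 0.04 -0.01  0.  ] w 14.2 j6 [ 0.54  0.6  -0.06  0.   -0.92 -0.54]
red 10574 [318. 299.] [[653.1, 243.9], [650.6, 135.4], [636.0, 135.5], [634.9, 243.9]]
yel 1089 [290.  37.] [653.9  96.3  62. ] [[658.2, 88.9], [648.3, 88.9], [648.5, 105.8], [658.7, 105.8]]
yel 1106 [349.  37.] [633.2  96.1  62. ] [[638.3, 105.6], [637.5, 88.8], [628.1, 89.3], [628.6, 106.1]]
yel 456 [289. 221.] [655.7 162.3  62. ] [[658.0, 151.6], [653.0, 151.6], [653.3, 169.2], [658.5, 169.2]]
yel 465 [352. 220.] [630.7 162.1  62. ] [[633.3, 151.2], [628.3, 151.2], [627.9, 168.8], [633.0, 168.8]]
```

View pics/c6.png

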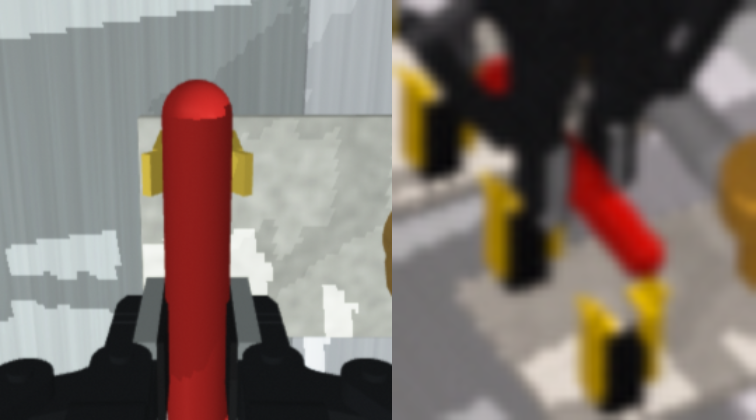

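The left crop shows the rod (columns 163–231) centred between clip c's arms (outer edges 142 and 252). The right crop shows it above both clips. I'll press it in.

servo_tool(
  rows=[
    [[8,0,0,14,0,0,0],[8,0,0,20,0,0,0],[8,0,0,26,0,0,0],[8,0,0,32,0,0,0]],
  ],
)

```text
clock: 19.18
position: [643.5, 198.5, 43.1]
ee_rot: [0.707, -0.707, 0.001, -0.001]
contact_force: [-2.3, -0.7, 13.2]
gripper_width: 13.7
grasp_force: 60.0
```

```bash
python3 - <<'E'
from h import *
st()
E
```

```text
t 19.175 p [643.5 198.5  43.1] ang -180.0 F [-2.3 -0.7 13.2] T [-0.16  0.73 -0.  ] w 13.7 j6 [ 0.54  0.63 -0.08  0.   -0.85 -0.54]
```

servo_tool(
  rows=[
    [[8,0,0,5,0,0,0],[8,0,0,9,0,0,0],[8,0,0,11,0,0,0],[8,0,0,11,0,0,0]],
  ],
)

```text
clock: 19.68
position: [642.7, 198.6, 33.4]
ee_rot: [0.707, -0.707, 0.001, -0.001]
contact_force: [-5.5, -0.2, 15.4]
gripper_width: 13.7
grasp_force: 60.4
```

```bash
python3 - <<'E'
from h import *
st()
E
```

```text
t 19.675 p [642.7 198.6  33.4] ang -180.0 F [-5.5 -0.2 15.4] T [-0.03  1.48 -0.02] w 13.7 j6 [ 0.54  0.64 -0.09  0.   -0.84 -0.54]
```

servo_tool(
  rows=[
    [[8,0,0,3,0,0,0],[8,0,0,5,0,0,0],[8,0,0,5,0,0,0]],
  ],
)

```text
clock: 20.05
position: [642.8, 198.6, 33.2]
ee_rot: [0.708, -0.706, 0.002, -0.001]
contact_force: [-13.1, -2.0, 33.7]
gripper_width: 13.9
grasp_force: 62.3
```

```bash
python3 - <<'E'
from h import *
st()
E
```

```text
t 20.05 p [642.8 198.6  33.2] ang -179.9 F [-13.1  -2.   33.7] T [-0.38  3.93  0.04] w 13.9 j6 [ 0.54  0.64 -0.09  0.   -0.83 -0.54]
```

It has hit a hard bottom at TCP z = 33.2, which puts the rod at about 49, fully seated. I'll relax, release and lift.

servo_tool(
  rows=[
    [[8,0,0,-6,0,0,0],[40,0,0,-6,0,0,0],[40,0,0,-6,0,0,0],[40,0,0,-6,0,0,0],[40,0,0,-40,0,0,0],[40,0,0,-90,0,0,0],[40,60,0,-140,0,0,0],[40,60,0,-140,0,0,0],[40,60,0,-140,0,0,0]],
  ],
)

```text
clock: 21.18
position: [641.8, 137.5, 164.9]
ee_rot: [-0.706, 0.708, 0.0, 0.0]
contact_force: [0.4, 0.7, -0.9]
gripper_width: 39.7
grasp_force: 0.0
```

```bash
python3 - <<'E'
from h import *
st()
im=save('wrist','w7.png'); p=arm.camera_params('wrist')
for nm,c,z in(('red',RED,53),('yel',YEL,64),('blue',BLUE,74)):
  for a,ce,r,pts in blobs(im,*c,60): print(nm,a,ce.round(),cast('wrist',ce,z,p).round(1),[cast('wrist',q,z,p)[:2].round(1).tolist() for q in cv2.boxPoints(r)])
sc=save('scene','s7.png'); u,v=map(int,proj('scene',(620,197,60)))
o=np.hstack([cv2.resize(im,(480,360)),cv2.resize(sc[v-35:v+35,u-30:u+30],(308,360),interpolation=cv2.INTER_CUBIC)])
cv2.imwrite('pics/c7.png',o[:,:,::-1])
E
```

```text
t 21.175 p [641.8 137.5 164.9] ang 179.8 F [ 0.4  0.7 -0.9] T [ 0.   -0.06 -0.02] w 39.7 j6 [ 0.46  0.49 -0.   -0.   -1.08 -0.46]
red 2590 [319. 317.] [642.2 193.9  53. ] [[648.8, 138.2], [635.3, 138.1], [633.7, 252.9], [648.9, 253.1]]
yel 477 [300.  46.] [652.3  24.8  64. ] [[657.0, 17.2], [647.7, 17.2], [647.9, 33.6], [657.3, 33.6]]
yel 490 [336.  46.] [632.4  24.8  64. ] [[636.9, 17.2], [627.7, 17.2], [627.4, 33.7], [636.8, 33.7]]
yel 363 [302. 174.] [652.2  94.1  64. ] [[656.8, 86.4], [647.3, 86.4], [647.5, 101.8], [657.1, 101.8]]
yel 370 [335. 174.] [632.4  94.1  64. ] [[636.7, 86.4], [627.2, 86.5], [627.0, 101.8], [636.6, 101.8]]
yel 318 [304. 276.] [652. 159.  64.] [[656.1, 144.8], [647.9, 144.9], [648.1, 168.1], [656.5, 168.1]]
yel 327 [335. 275.] [631.8 158.8  64. ] [[635.8, 144.2], [627.6, 144.3], [627.3, 168.1], [635.8, 168.1]]
yel 310 [305. 368.] [652.1 227.2  64. ] [[656.6, 206.0], [647.8, 206.1], [648.1, 239.9], [657.2, 239.9]]
yel 311 [335. 369.] [631.3 227.5  64. ] [[635.6, 206.1], [626.8, 206.1], [626.4, 239.2], [635.5, 239.1]]
blue 2416 [583. 111.] [496.9  59.2  74. ] [[528.6, 53.7], [467.6, 53.8], [465.1, 64.8], [527.0, 64.7]]
blue 108 [458. 447.] [543.9 285.2  74. ] [[547.4, 279.0], [541.8, 279.0], [540.6, 291.2], [546.3, 291.2]]
```

View pics/c7.png

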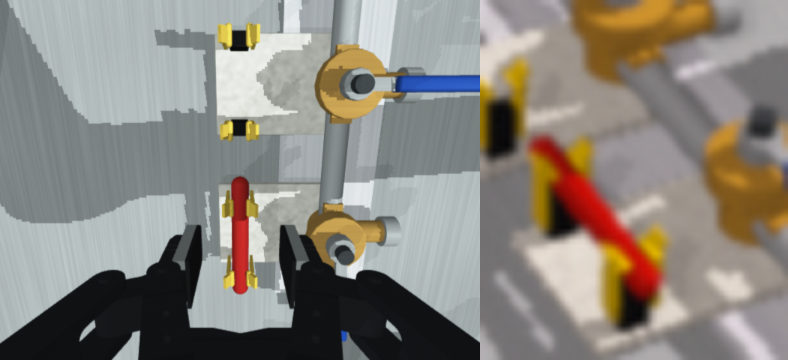

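The picture shows the rod lying in both clips of valve c (wrist view: red from y = 138 to 253 mm, x = 642.2 against clip midline 642). Lever b is open, lever c is shut, and the gripper is clear. I'll hand the job in.

```bash
python3 -c "
from bench import arm
print(arm.job_done())"
```

```text
the job is handed in; nothing more can be done
None
```

I opened all three valves and found that c binds (11 N against about 5 N for a and b). I swung c back to about 0.07 rad (limit 0.12), snapped the red rod into both its clips, left a and b fully open, and handed the job in at about 21 s with the gripper clear; no verdict came back.

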